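Hang the rail guard and clamp it

ROBOT

A 7-joint arm with a two-finger parallel gripper is mounted at the origin on a cart in front of the work surface, level with it; the furniture and walls round the work are solid. World frame = base frame: x ahead of the robot, y to its left, z up, the work surface at z = 0. Lengths are in m, angles in degrees, forces in N, time in s.
With the tool pointing down it reaches from about 0.35 to 0.9 m from the base axis. Payload 19.9 kg.
Tool frame: the origin (TCP) lies at the very end of the fingers, on their centre line; the grasp point (between the pads) lies 19 mm behind it (arm.hold_point_z is the distance from the TCP to the grasp point, in m); z points along the fingers, y is the line along which they close (so a half turn about z gives the same grasp; the last joint's range is limited). The gripper opens to 85 mm and grips with 20 to 120 N. Pads are 22 mm wide; open, the fingers measure 114 mm over their backs; the gripper's body (76 mm by 85 mm) begins 54 mm behind the grasp point. The pads swing forward as they close: fully open they stand 13 mm farther back than shut.
Start: joints at [-67.294, 23.915, -0.59, 92.452, 0.269, 63.638, -3.037], TCP at [0.265, 0.566, 0.231] pointing down, gripper open.
Joint ranges: [-161.28, 161.28], [-22.2, 115.67], [-73.04, 71.86], [3.21, 147.25], [-68.34, 248.33], [10.77, 114.83], [-161.83, 161.83]. Speed limits (degrees/s): [108.29, 108.29, 136.94, 136.94, 172.46, 172.46, 172.46].

INTERFACE

Orientations are given as a 3x3 rotation matrix whose columns are the frame's x, y, z axes.
In Python, from plant import observe, eyes, workorder, masks_of, arm gives the robot as it stands. The module is installed in compiled form; this text tells all that it offers.
- The arm moves only by the tool arm_command, never from a script. Its argument "steps" is a list of rows, each a list of 3 entries, a list of its own where there are three numbers: the finger opening in m, from 0 to 0.0854, then the shift along the tool's x, y, z in m, then the turn about the tool's z in units of 8 degrees (1.0 is 8 degrees). A call has 1 to 8 rows; each row is the pose to reach, as a shift and turn from the pose commanded when the call began, along the tool's axes at that moment; what a row does not reach only later rows make up. A row lasts 1/8 s, in which the tool goes at most 62.5 mm and 10.7 degrees, less where a joint would pass 70% of its speed; a pose out of reach is approached as far as the arm can. A call with a gripper value outside its range is refused whole. The fingers move at their own pace and stop on an object; the grip force is fixed at half the most. Time passes only in rows, so rows that repeat a pose let the fingers close. It gives the time, the measured TCP pose, the force, the opening and the grip force at its end, in the units of the state.
- observe(): the state, without advancing time (a new reading comes with each control period).
- eyes.snapshot(name): name is "scene" or "top"; returns the picture (400x640x3 uint8, red, green, blue); there is no depth.
- eyes.camera_info(name): a dict with "fx", "fy", "cx", "cy" (pixels), "view" (4x4, takes a point from world to camera coordinates). Camera axes: x right, y down, z forward; pixel columns grow to the right and rows downward; lengths in m; the calibration is good to about 2 mm. A picture is of the moment at which its call begins. camera_info takes no time and is no camera call.
- workorder.hand_in(): hands the job in; it is judged then, once.
Trained networks look in the newest picture that a camera, given by its name, has taken for a name from the list of things; names that differ only in an ending like _2 or _b are one class to them, and where a whole thing is asked for, a point or a joint stands for the part that bears it (a point fixed in the world has none). Each returns a list of dicts, best first, with "p" (0 to 1); they miss things now and then, are a little off and sometimes report something else, mostly with a low value. They report only what shows in the picture. A call takes as long as a camera call. They do not tell look-alikes from the thing itself.
- masks_of(thing, camera): "pixels" (400x640 bool, what is visible of it) and "rect" ([centre column, centre row, width, height] in pixels, round what is visible of it).
The state is a dict: "time_s": time; "q": joint angles; "joint_vel": joint speeds; "tau": joint torques, N m; "tool_pos": TCP position; "eef_rot": TCP orientation; "force": force on the tool from outside, world axes, zero at the start; "wrist_torque": the same for the moment, N m; "gripper_width": finger opening in m; "grip_force": force on a finger pad.
Only numpy, scipy, OpenCV 4.12 (cv2) and the standard library are available. Lean on these libraries where they do the work, as an engineer would, in place of code of your own. Each camera call takes 0.05 s, during which the arm holds its last target. There are 200 camera calls.

TASK

Hang the loose white U-shaped guard astride the middle of the horizontal rail of the bench clamp and let go of it; then squeeze and release the clamp's trigger, as often as needed, until the jaw's round spring pad has pressed the guard against the rail, firmly but without crushing it: the spring should be pushed in by roughly half of its travel, never near its end. Move the jaw with the trigger only, leave the custard cups alone, and finish while still holding the trigger squeezed home towards the handle.

Things in the scene. Friction and masses are not known exactly. Their poses are not given: they have to be found in the camera images.
- guard_center (a point): Centre (half-way up) of the loose guard: white plastic upside-down U, 80 g, standing on its legs; 34 mm wide (x), 56 long (y), 62 high. On its roof a tab to hold it by: 10 mm thick (x), 36 long (y), 26 high, from 5 to 31 mm above this point. Leg ends 31 mm below this point, underside of roof 1 mm below. Same either way round. Hung on the rail, this point lies 1 mm above rail_top.
- guard: The same guard; origin between the ends of its legs, 31 mm below guard_center, same axes. Legs 5 mm thick, 24 mm apart inside, 30 mm deep inside; roof 6 mm thick.
- rail_top (a point): Middle of the top face of the bench clamp's horizontal aluminium rail, 82 mm above the worktop. The rail runs along y, 106 mm free between two posts, 16 mm thick (x), 24 high. x: the way the jaw advances, towards the rail. The clamp is fixed. The guard sits astride it (4 mm play each side along x), roof on the rail, centre within 20 mm of here along y, length along the rail.
- grip_point (a point): On the clamp's two upright black levers at squeezing height, 149 mm above the worktop; axes as rail_top. Handle: fixed, 12 mm thick (x), 22 wide (y), outer face 15 mm from here towards -x, top 17 mm above here. Trigger on the +x side, 20 mm wide: outer face 35 mm from here released, 15 mm squeezed home (50 and 30 mm over both). Other parts beneath are under 105 mm high.
- trigger: The black finger lever of the trigger; its origin lies on its hinge, 60 mm below the squeezing height, its z along the lever.
- trigger_hinge (a joint): Trigger angle, rad: 0 released, leaning to the rail; 0.34 squeezed home (stop); above 0.28 counts as home. A spring returns it. Takes 5 to 14 N at squeezing height. A full squeeze pushes the jaw on by 9 mm (7 to 8 once the pad presses); on release the jaw stays (stepless ratchet) and never comes back.
- jaw_slide (a joint): How far the jaw (upright black plate on a square steel rod) has advanced, m, 0 to 0.075; starts between 0.008 and 0.026.
- jaw: The upright black jaw plate, 28 mm wide, that carries the spring pad; origin in its front face at the rod's height. Not to be pushed by hand.
- pad_spring (a joint): How far the spring pad is pushed in, m: 0 free, 0.024 end of travel; 0.45 N per mm. Right clamping is 5 to 17 mm pushed in; above 21 mm the guard is crushed.
- pad: Round black rubber face of the spring pad, 24 mm across, 8 mm thick, on a steel pin that slides back through the jaw plate: 26 mm of pin show between plate and face when free, less when pushed in; origin in the jaw plate's front face at pad height when free.
- pad_front (a point): Centre of the pressing face of the pad, 66 mm above the worktop. At the start it is 21 to 39 mm short of where it meets the guard when that lies against the rail (13 mm before the rail's centre line, rail_top).
- cup_a: Cream paper cup of custard, 59 mm wide, 45 mm high, beyond the guard; origin under its centre. A bystander: leave it alone.
- cup_b: Similar cup, 44 mm high, left of the clamp, nearer the robot. A bystander.
- cup_c: Similar cup, 42 mm high, left of the clamp, farther away. A bystander.
Mind the look-alikes: they are no part of the job. What is shaped like the guard but pink is not meant.

How it is judged:
By the outcome, as a careful person would: the job done as asked, in the order asked, and still so for the second after the job is handed in, while the arm keeps its last pose, push and grip.
It also fails if it takes over 61 s, if anything falls off the work surface, if the arm or the gripper's body presses on something with over 40 N, if the wrist force passes 120 N, or if a joint passes its speed limit or range.

## Working session

There is one attempt and no reset: what is moved stays moved. The work goes in short steps, Python scripts to look and compute and a tool call to move; the robot and the scene stay as the last step left them, time stands still between calls to the robot, and variables do not carry over. Pictures are saved under pics/ and viewed, at most 13 in all, crops included, and the job is handed in when it is done.

Besides the shell and the picture viewer there is one more tool, called after "Request:" by a JSON object that holds its "method" and its "body". arm_command: Moves the arm, as the interface text tells. Its arguments: {"type":"object","properties":{"steps":{"type":"array","items":{"type":"array"}}},"required":["steps"]}

```bash
mkdir -p pics; cat > h.py <<'E'
import numpy as np, cv2
from plant import observe, eyes, workorder, masks_of, arm
def snap(n,f):
    im=eyes.snapshot(n); cv2.imwrite(f,cv2.cvtColor(im,cv2.COLOR_RGB2BGR)); return im
def ray(cam,u,v):
    c=eyes.camera_info(cam); V=np.array(c['view']); R=V[:3,:3]; t=V[:3,3]
    d=R.T@np.array([(u-c['cx'])/c['fx'],(v-c['cy'])/c['fy'],1]); return -R.T@t,d
def atz(cam,u,v,z):
    o,d=ray(cam,u,v); return o+d*(z-o[2])/d[2]
def proj(cam,p):
    c=eyes.camera_info(cam); V=np.array(c['view']); q=V[:3,:3]@np.array(p)+V[:3,3]
    return np.array([c['fx']*q[0]/q[2]+c['cx'],c['fy']*q[1]/q[2]+c['cy']])
E
python3 - <<'E'
from h import *
np.set_printoptions(precision=3,suppress=True)
s=observe(); print(s['tool_pos'],np.array(s['eef_rot']),s['time_s'],s['gripper_width'])
for c in('scene','top'):
    snap(c,f'pics/{c}0.png'); o,d=ray(c,320,200); print(c,o,d)
    for t in('guard','trigger','jaw','pad','cup_a'):
        for m in masks_of(t,c): print(c,t,round(m['p'],2),np.round(m['rect'],1))
E
```

```text
[0.265 0.566 0.231] [[-0.906  0.424 -0.   ]
 [ 0.424  0.906 -0.001]
 [-0.    -0.001 -1.   ]] 0.0 0.08537003118047208
scene [ 0.092 -0.652  1.043] [ 0.368  0.529 -0.765]
scene guard 0.64 [395.7 300.5  15.6  29.8]
scene guard 0.6 [330.3 281.6  24.2  27.2]
scene guard 0.59 [354.2 312.8  28.5  28. ]
scene trigger 0.43 [335.6 187.4   3.8  22.4]
scene jaw 0.81 [330.5 198.1  26.3  57.7]
scene pad 0.72 [332.1 195.9  66.3  91.5]
scene pad 0.47 [323.8 176.   10.6  11. ]
scene cup_a 0.68 [411.1 262.7  19.1  25.6]
scene cup_a 0.63 [241.8 156.1  19.8  14.4]
scene cup_a 0.62 [292.9 142.9  15.   12.7]
top [0.398 0.016 1.46 ] [ 0.108  0.025 -0.994]
top guard 0.71 [439.6 203.2  20.6  16.5]
top guard 0.7 [426.6 236.9  21.5  11.7]
top guard 0.57 [397.1 233.6  21.1  20. ]
top trigger 0.6 [338.7 185.2   6.   10.1]
top jaw 0.78 [333.8 184.5  58.3  15.8]
top jaw 0.44 [425.  167.3  18.3  14.3]
top pad 0.55 [306.6 177.3   6.3   5.3]
top cup_a 0.67 [241.4 170.6  17.1  19.4]
top cup_a 0.48 [426.  167.1  21.8  17.6]
top cup_a 0.48 [222.6 226.3  20.   19.7]
top cup_a 0.46 [342.6 184.8  11.9   6.2]
```

View pics/scene0.png

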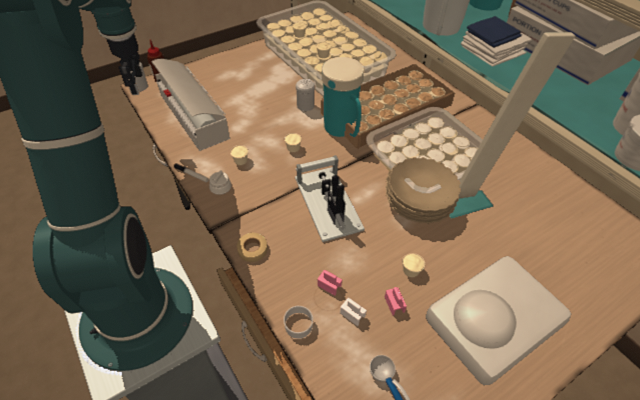

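View pics/top0.png

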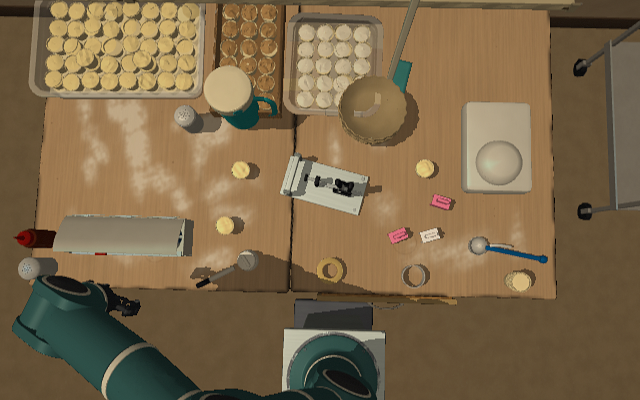

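The scene view shows the white guard at about (353,312) and the clamp at (330,198). In the top view the white guard is at (429,236), with the pink look-alikes at (399,236) and (441,202). The rail is at about (291,176) and the levers at (343,186). I'll enlarge these areas.

```bash
python3 - <<'E'
from h import *
t=cv2.imread('pics/top0.png'); s=cv2.imread('pics/scene0.png')
def crop(im,u,v,w,h,k): return cv2.resize(im[v:v+h,u:u+w],(w*k,h*k),interpolation=cv2.INTER_CUBIC)
a=crop(t,275,145,100,75,4)   # 400x300
b=crop(t,405,215,50,37,8)[:300] 
c=crop(s,285,145,100,75,4); d=crop(s,325,290,50,37,8)
f=lambda x: cv2.resize(x,(400,300))
cv2.imwrite('pics/crop.png',np.vstack([np.hstack([f(a),f(b)]),np.hstack([f(c),f(d)])]))
np.set_printoptions(precision=3,suppress=True)
# white guard: min area rect in both
for cam in('top','scene'):
    im=eyes.snapshot(cam)
    for m in masks_of('guard',cam):
        px=m['pixels']; col=im[px].mean(0); 
        r=cv2.minAreaRect(np.argwhere(px)[:,::-1].astype(np.float32))
        print(cam,m['rect'],col,r, atz(cam,*m['rect'][:2],.04))
E
```

```text
top [438.7, 202.2, 20.6, 17.0] [185.435  94.409 104.622] ((440.4500427246094, 201.65003967285156), (18.34120750427246, 12.965338706970215), 18.43494987487793) [ 0.555 -0.319  0.04 ]
top [399.0, 233.7, 21.3, 14.6] [202.259 101.319 115.169] ((397.5581970214844, 234.92807006835938), (9.931270599365234, 17.79352569580078), 65.55604553222656) [ 0.454 -0.197  0.04 ]
top [427.9, 235.5, 19.6, 16.8] [201.619 185.198 161.673] ((429.2353515625, 234.94119262695312), (11.156638145446777, 19.402849197387695), 75.96376037597656) [ 0.45  -0.286  0.04 ]
scene [329.0, 282.8, 21.7, 21.5] [173.646  93.549 101.269] ((329.07354736328125, 281.54412841796875), (22.980810165405273, 16.97835922241211), 30.963754653930664) [ 0.442 -0.202  0.04 ]
```

View pics/crop.png

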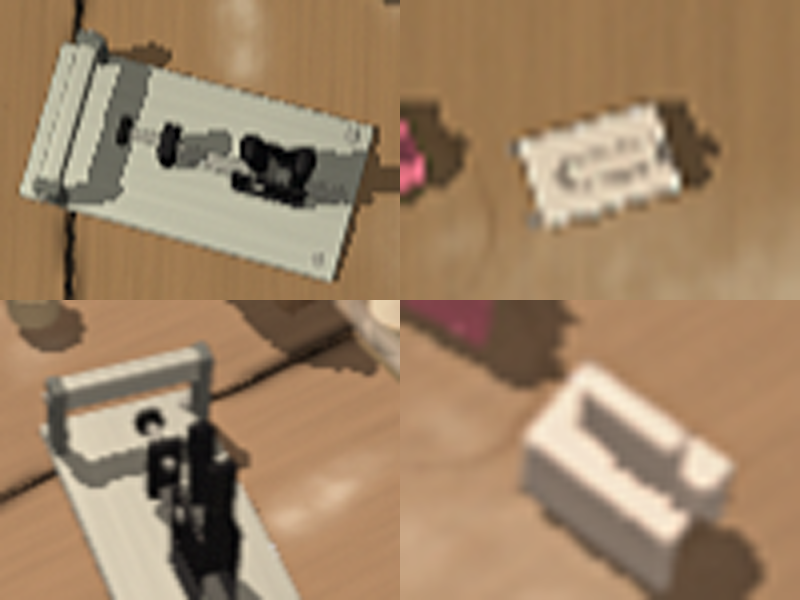

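The crops show the guard's tab along its length, and the rail between two grey posts, at crop (92,42) and (48,190) in the top view. I'll fit the guard's silhouette in both cameras and overlay a clamp model.

```bash
cat >> h.py <<'E'
from scipy.optimize import minimize
def box(x,y,yaw,hx,hy,z0,z1,ox=0,oy=0):
    c,s=np.cos(yaw),np.sin(yaw)
    return np.array([[x+c*a-s*b,y+s*a+c*b,z] for z in(z0,z1) for a,b in((ox-hx,oy-hy),(ox+hx,oy-hy),(ox+hx,oy+hy),(ox-hx,oy+hy))])
def hull(m,cam,B,k=8):
    p=np.array([proj(cam,q) for q in B]); cv2.fillConvexPoly(m,cv2.convexHull(np.round((p+.5)*k).astype(np.int32)),1)
def wire(im,cam,B,u0,v0,k,col):
    p=[tuple(np.round((proj(cam,q)+.5-[u0,v0])*k).astype(int).tolist()) for q in B]
    for i in range(4):
        for a,b in((i,(i+1)%4),(4+i,4+(i+1)%4),(i,4+i)): cv2.line(im,p[a],p[b],col,1)
E
cat > m.py <<'E'
from h import *
np.set_printoptions(precision=4,suppress=True)
I={c:cv2.cvtColor(cv2.imread(f'pics/{c}0.png'),cv2.COLOR_BGR2RGB).astype(int) for c in('top','scene')}
R={'top':(405,215,52,40),'scene':(325,290,52,40)}
k=4; W={}
for c,(u,v,w,h) in R.items():
    im=I[c][v:v+h,u:u+w]; m=((im[...,0]-im[...,2]<60)&(im[...,0]>90)&(im[...,0]-im[...,1]<45)).astype(np.uint8)
    n,l,st,_=cv2.connectedComponentsWithStats(m); m=(l==1+st[1:,4].argmax()).astype(np.uint8); m=cv2.morphologyEx(m,cv2.MORPH_CLOSE,np.ones((5,5))); W[c]=cv2.resize(m,(w*k,h*k),interpolation=cv2.INTER_NEAREST); print(c,m.sum())
def cost(p,per=False):
    x,y,yaw=p[0],p[1],p[2]; out=[]
    for c,(u,v,w,h) in R.items():
        m=np.zeros((400*k,640*k),np.uint8)
        hull(m,c,box(x,y,yaw,.017,.028,0,.036),k); hull(m,c,box(x,y,yaw,.005,.018,.036,.062),k)
        m=m[v*k:(v+h)*k,u*k:(u+w)*k]; out.append((m&W[c]).sum()/(m|W[c]).sum())
    return out if per else -sum(out)
best=min((minimize(cost,[.45,-.286,a],method='Nelder-Mead',options=dict(initial_simplex=[[.45+i*.008,-.286+j*.008,a+l*.2] for i,j,l in((0,0,0),(1,0,0),(0,1,0),(0,0,1))])) for a in(-.25,0.25,.8,1.57)),key=lambda r:r.fun)
print('guard',best.x,np.degrees(best.x[2]),cost(best.x,True))
# clamp
A=lambda u,v,z:atz('top',275+u/4-.5,145+v/4-.5,z)
B=lambda u,v,z:atz('scene',285+u/4-.5,145+(v-300)/4-.5,z)
print('plate edge',A(108,58,.01),A(372,125,.01),A(335,280,.01))
print('rail top-cam posts',A(92,42,.085),A(48,190,.085)); print('rail scene',B(58,383,.082),B(200,350,.082))
E
python3 m.py
```

```text
top 250
scene 747Traceback (most recent call last):
  File "m.py", line 16, in <module>
    best=min((minimize(cost,[.45,-.286,a],method='Nelder-Mead',options=dict(initial_simplex=[[.45+i*.008,-.286+j*.008,a+l*.2] for i,j,l in((0,0,0),(1,0,0),(0,1,0),(0,0,1))])) for a in(-.25,0.25,.8,1.57)),key=lambda r:r.fun)
  File "m.py", line 16, in <genexpr>
    best=min((minimize(cost,[.45,-.286,a],method='Nelder-Mead',options=dict(initial_simplex=[[.45+i*.008,-.286+j*.008,a+l*.2] for i,j,l in((0,0,0),(1,0,0),(0,1,0),(0,0,1))])) for a in(-.25,0.25,.8,1.57)),key=lambda r:r.fun)
              ~~~~~~~~^^^^^^^^^^^^^^^^^^^^^^^^^^^^^^^^^^^^^^^^^^^^^^^^^^^^^^^^^^^^^^^^^^^^^^^^^^^^^^^^^^^^^^^^^^^^^^^^^^^^^^^^^^^^^^^^^^^^^^^^^^^^^^^^^^^^^^^^^^^^^^^^^^^^^^^^
    res = _minimize_neldermead(fun, x0, args, callback, bounds=bounds,
                               **options)
    fsim[j] = func(sim[j])
              ~~~~^^^^^^^^
    fx = function(np.copy(x), *(wrapper_args + args))
  File "m.py", line 13, in cost
    hull(m,c,box(x,y,yaw,.017,.028,0,.036),k); hull(m,c,box(x,y,yaw,.005,.018,.036,.062),k)
                                               ~~~~^^^^^^^^^^^^^^^^^^^^^^^^^^^^^^^^^^^^^^^^
  File "h.py", line 18, in hull
    p=np.array([proj(cam,q) for q in B]); cv2.fillConvexPoly(m,cv2.convexHull(np.round((p+.5)*k).astype(np.int32)),1)
                ~~~~^^^^^^^
  File "h.py", line 11, in proj
    c=eyes.camera_info(cam); V=np.array(c['view']); q=V[:3,:3]@np.array(p)+V[:3,3]
ValueError: time passes only in moves, steps and waits
```

```bash
python3 - <<'E'
s=open('h.py').read()
s=s.replace("def snap","import functools\n_C={}\ndef ci(n):\n    if n not in _C: _C[n]=eyes.camera_info(n)\n    return _C[n]\ndef snap",1).replace("c=eyes.camera_info(cam)","c=ci(cam)")
open('h.py','w').write(s)
s=open('m.py').read()
s=s.replace("m=((im[...,0]-im[...,2]<60)&(im[...,0]>90)&(im[...,0]-im[...,1]<45))","m=((im[...,2]>.7*im[...,0])&(im[...,0]>70)&(im[...,1]>.8*im[...,0]))")
s+='''
c=W['scene']; 
'''
open('m.py','w').write(s)
E
python3 m.py
```

```text
top 210
scene 426
guard [ 0.4525 -0.2901  0.3036] 17.3937545168242 [np.float64(0.8522875816993464), np.float64(0.8807012918534142)]
plate edge [0.6878 0.1161 0.01  ] [ 0.6382 -0.0981  0.01  ] [ 0.5125 -0.0707  0.01  ]
rail top-cam posts [0.685  0.1236 0.085 ] [0.5697 0.1534 0.085 ]
rail scene [0.5761 0.16   0.082 ] [0.6869 0.1318 0.082 ]
```

Request:
{"method": "arm_command", "body": {"steps": [[0.06,[-0.533,-0.696,0],5.94],[0.06,[-0.533,-0.696,0],5.94],[0.06,[-0.533,-0.696,0],5.94],[0.06,[-0.533,-0.696,0],5.94],[0.06,[-0.533,-0.696,0],5.94],[0.06,[-0.533,-0.696,0],5.94],[0.06,[-0.533,-0.696,0],5.94],[0.06,[-0.533,-0.696,0],5.94]]}}

```text
time_s: 1.8
tool_pos: [0.3722, 0.0757, 0.2316]
eef_rot: [[-0.299, 0.954, 0.001], [0.954, 0.299, 0.001], [0.001, 0.001, -1.0]]
force: [1.2, 0.8, -0.2]
gripper_width: 0.0598
grip_force: 0.0
```

```bash
cat > c.py <<'E'
from h import *
import sys
x,y,a=map(float,sys.argv[1:4]); yaw=np.radians(a); L=float(sys.argv[4])
T=cv2.imread('pics/top0.png');S=cv2.imread('pics/scene0.png')
out=[]
for cam,im,u,v in(('top',T,280,148),('scene',S,293,148)):
    w,h,k=85,62,9
    c=cv2.resize(im[v:v+h,u:u+w],None,fx=k,fy=k,interpolation=cv2.INTER_CUBIC)
    c=c.copy()
    wire(c,cam,box(x,y,yaw,.008,.053,.058,.082),u,v,k,(0,0,255))
    gx,gy=x-L*np.cos(yaw),y-L*np.sin(yaw)
    wire(c,cam,box(gx,gy,yaw,.006,.011,.12,.166,ox=-.009),u,v,k,(0,255,0))
    out.append(c)
cv2.imwrite(sys.argv[5],cv2.resize(np.vstack(out),(412,600)) if 0 else np.hstack([cv2.resize(o,(400,292)) for o in out])); 
cv2.imwrite(sys.argv[5],np.vstack([out[0][:300,:800],out[1][60:360,:800]]))
E
python3 c.py 0.629 0.142 76.5 0.19 pics/ov1.png
```

```text
(no output)
```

View pics/ov1.png

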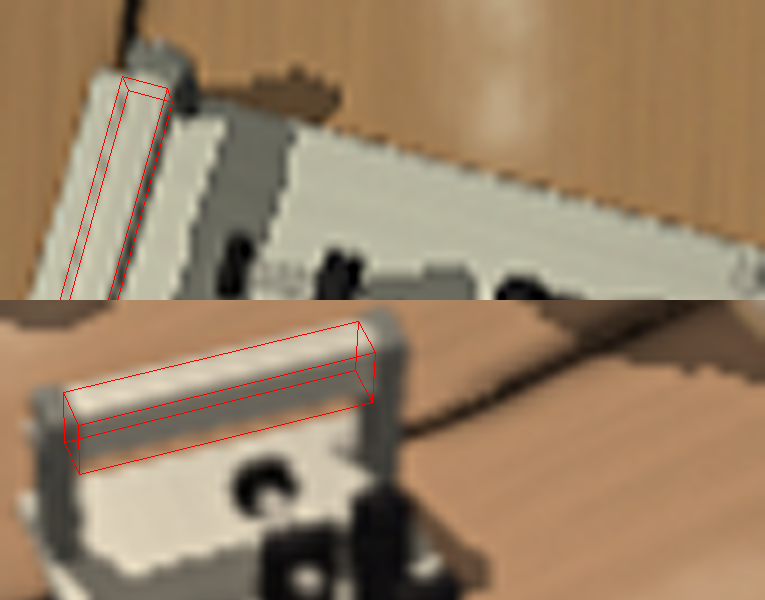

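The overlay fits the rail within about one pixel in both cameras: the top face runs from (68,395) to (365,335) in the lower panel. Next I go above the guard.

Request:
{"method": "arm_command", "body": {"steps": [[0.045,[-0.373,-0.033,0],0],[0.045,[-0.373,-0.033,0],0],[0.045,[-0.373,-0.033,0],0],[0.045,[-0.373,-0.033,0.06],0],[0.045,[-0.373,-0.033,0.12],0],[0.045,[-0.373,-0.033,0.12],0],[0.045,[-0.373,-0.033,0.12],0],[0.045,[-0.373,-0.033,0.12],0]]}}

```text
time_s: 2.8
tool_pos: [0.4508, -0.2901, 0.1097]
eef_rot: [[-0.296, 0.955, -0.003], [0.955, 0.296, -0.001], [0.0, -0.003, -1.0]]
force: [-0.9, -0.2, 1.1]
gripper_width: 0.0453
grip_force: 0.0
```

```bash
python3 - <<'E'
from h import *
s=observe(); print(s['tool_pos'],np.round(s['eef_rot'],3))
a=snap('scene','pics/s1.png'); b=snap('top','pics/t1.png')
cv2.imwrite('pics/g1.png',np.hstack([cv2.resize(cv2.cvtColor(i[v:v+75,u:u+50],cv2.COLOR_RGB2BGR),(400,600),interpolation=cv2.INTER_CUBIC) for i,u,v in((a,330,265),(b,405,195))]))
E
```

```text
[ 0.45084022 -0.29006986  0.10969627] [[-0.296  0.955 -0.003]
 [ 0.955  0.296 -0.001]
 [ 0.    -0.003 -1.   ]]
```

View pics/g1.png

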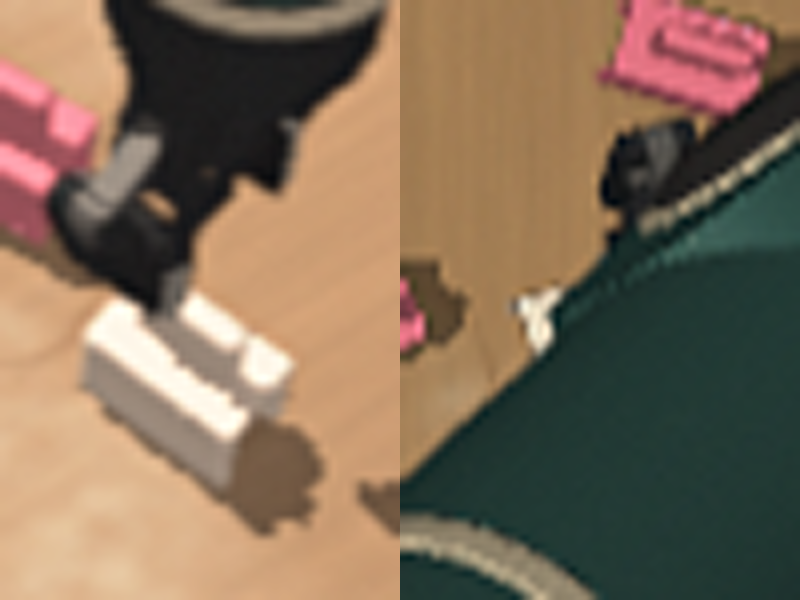

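The guard is lined up below the fingers; its tab is near crop (210,320). I descend and grasp it.

Request:
{"method": "arm_command", "body": {"steps": [[0.035,[0,0,0.04],0],[0.035,[0,0,0.066],0],[0.035,[0,0,0.066],0],[0,[0,0,0.066],0],[0,[0,0,0.066],0],[0,[0,0,0.066],0],[0,[0,0,0.066],0],[0,[0,0,0.066],0]]}}

```text
time_s: 3.9
tool_pos: [0.453, -0.2881, 0.047]
eef_rot: [[-0.299, 0.954, 0.002], [0.954, 0.299, -0.0], [-0.001, 0.002, -1.0]]
force: [-0.4, 3.0, 10.3]
gripper_width: 0.0086
grip_force: 59.4
```

Request:
{"method": "arm_command", "body": {"steps": [[0,[0,0,-0.05],0],[0,[0,0,-0.1],0],[0,[0,0,-0.15],-1],[0,[0,0,-0.2],-2],[0,[0.03,0.02,-0.2],-3],[0,[0.06,0.05,-0.2],-4],[0,[0.09,0.075,-0.2],-5],[0,[0.12,0.1,-0.2],-6]]}}

```text
time_s: 4.9
tool_pos: [0.5119, -0.1426, 0.2466]
eef_rot: [[-0.911, 0.412, 0.002], [0.412, 0.911, 0.0], [-0.002, 0.001, -1.0]]
force: [0.1, -0.3, -0.4]
gripper_width: 0.0085
grip_force: 59.2
```

```bash
python3 - <<'E'
from h import *
s=observe(); p=s['tool_pos'];print(p,s['force'],s['gripper_width'],np.round(s['eef_rot'],3))
a=snap('scene','pics/s2.png')
u,v=map(int,proj('scene',p)); print(u,v)
R=np.array(s['eef_rot']); yaw=np.arctan2(R[1,1],R[0,1])
c=a[v-40:v+40,u-50:u+50]; o=[]
for dz in(.047,.043):
    k=8;i=cv2.resize(cv2.cvtColor(c,cv2.COLOR_RGB2BGR),None,fx=k,fy=k,interpolation=cv2.INTER_CUBIC)
    wire(i,'scene',box(p[0],p[1],yaw,.017,.028,p[2]-dz,p[2]-dz+.036),u-50,v-40,k,(0,0,255))
    o.append(i[150:550,200:600])
cv2.imwrite('pics/g2.png',np.hstack(o))
E
```

```text
[ 0.51194357 -0.14255899  0.24658283] [ 0.08544884 -0.27555967 -0.4251426 ] 0.008459561877968933 [[-0.911  0.412  0.002]
 [ 0.412  0.911  0.   ]
 [-0.002  0.001 -1.   ]]
342 204
```

View pics/g2.png

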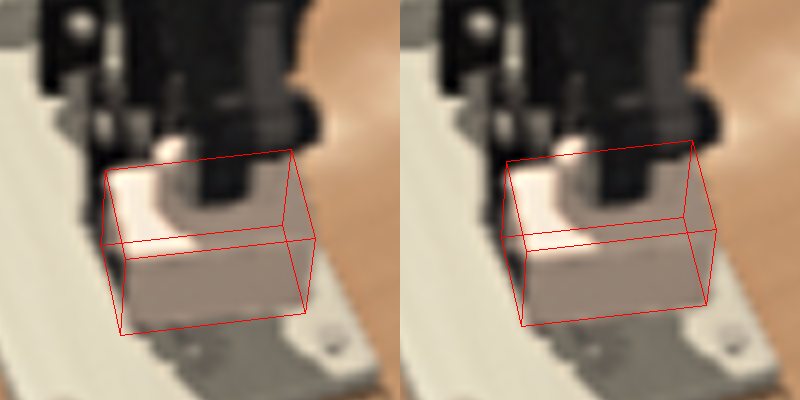

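The held guard is level and fits the model, with its bottom about 46 mm below the TCP. I carry it over the rail.

Request:
{"method": "arm_command", "body": {"steps": [[0,[0.002,0.05,0],-0.5],[0,[0.004,0.11,0],-1],[0,[0.006,0.17,0],-1.35],[0,[0.009,0.23,0],-1.35],[0,[0.011,0.285,0],-1.35],[0,[0.011,0.307,0.03],-1.35],[0,[0.011,0.307,0.08],-1.35],[0,[0.011,0.307,0.095],-1.35]]}}

```text
time_s: 5.95
tool_pos: [0.6282, 0.1397, 0.1487]
eef_rot: [[-0.971, 0.239, -0.003], [0.239, 0.971, -0.001], [0.002, -0.002, -1.0]]
force: [0.3, -0.8, -0.5]
gripper_width: 0.0084
grip_force: 59.1
```

```bash
cat > v.py <<'E'
from h import *
import sys
n=sys.argv[1]; dz=.0465
s=observe(); p=s['tool_pos'];print(s['time_s'],p,s['force'],s['gripper_width'],np.round(s['eef_rot'],3))
R=np.array(s['eef_rot']); yaw=np.arctan2(R[1,1],R[0,1]); print(np.degrees(yaw))
o=[]
for cam,u,v in(('scene',290,135),('top',265,150)):
    a=snap(cam,f'pics/{cam}{n}.png'); k=8
    c=a[v:v+75,u:u+50]
    i=cv2.resize(cv2.cvtColor(c,cv2.COLOR_RGB2BGR),None,fx=k,fy=k,interpolation=cv2.INTER_CUBIC)
    wire(i,cam,box(.629,.142,np.radians(76.5),.008,.053,.058,.082),u,v,k,(0,255,0))
    if len(sys.argv)>2: wire(i,cam,box(p[0],p[1],yaw,.017,.028,p[2]-dz,p[2]-dz+.036),u,v,k,(0,0,255))
    o.append(i)
cv2.imwrite(f'pics/v{n}.png',np.hstack(o))
E
python3 v.py 3 1
```

```text
5.95 [0.62820302 0.13969534 0.14870935] [ 0.31066858 -0.80985052 -0.50028465] 0.00837006017551794 [[-0.971  0.239 -0.003]
 [ 0.239  0.971 -0.001]
 [ 0.002 -0.002 -1.   ]]
76.18408973492298
```

View pics/v3.png

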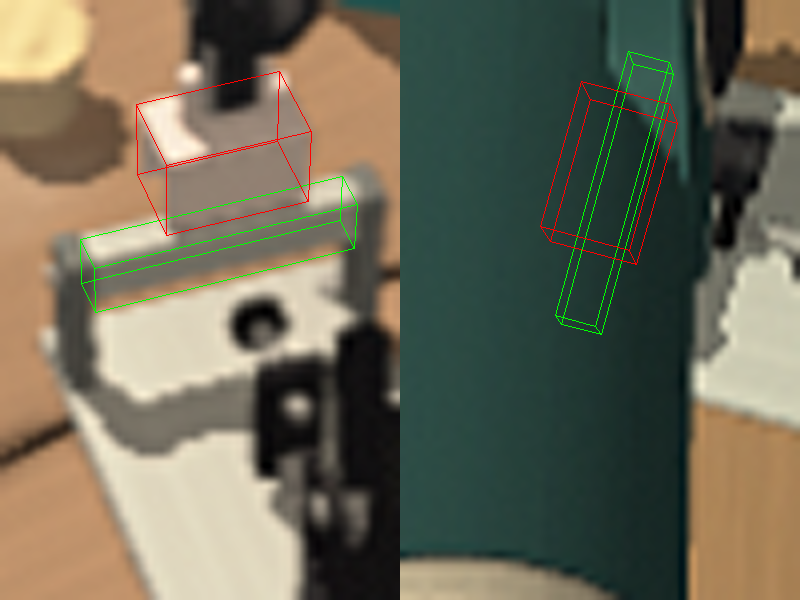

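The guard sits just over the rail in the scene view (red box centred on the green rail). I lower it slowly and watch the force.

Request:
{"method": "arm_command", "body": {"steps": [[0,[0,0.0015,0],0],[0,[0,0.0015,0.01],0],[0,[0,0.0015,0.017],0],[0,[0,0.0015,0.022],0],[0,[0,0.0015,0.025],0],[0,[0,0.0015,0.028],0],[0,[0,0.0015,0.028],0]]}}

```text
time_s: 6.92
tool_pos: [0.6297, 0.1414, 0.1221]
eef_rot: [[-0.971, 0.239, -0.0], [0.239, 0.971, -0.0], [0.0, -0.0, -1.0]]
force: [-0.1, 0.3, -1.6]
gripper_width: 0.0085
grip_force: 59.1
```

Request:
{"method": "arm_command", "body": {"steps": [[0,[0,0,0.007],0],[0,[0,0,0.013],0],[0,[0,0,0.018],0],[0,[0,0,0.022],0],[0,[0,0,0.024],0],[0,[0,0,0.024],0]]}}

```text
time_s: 7.68
tool_pos: [0.6297, 0.1414, 0.0991]
eef_rot: [[-0.971, 0.239, -0.0], [0.239, 0.971, 0.0], [0.0, 0.0, -1.0]]
force: [-7.4, -0.6, 13.6]
gripper_width: 0.0086
grip_force: 60.9
```

Request:
{"method": "arm_command", "body": {"steps": [[0.03,[0,0,0],0],[0.03,[0,0,0],0],[0.03,[0,0,0],0],[0.03,[0,0,-0.03],0],[0.03,[0,0,-0.08],0],[0.03,[0,0,-0.13],0],[0.03,[-0.06,0,-0.13],0],[0.03,[-0.12,0,-0.13],0]]}}

```text
time_s: 8.68
tool_pos: [0.7478, 0.1133, 0.2298]
eef_rot: [[-0.972, 0.237, 0.002], [0.237, 0.972, 0.001], [-0.002, 0.002, -1.0]]
force: [1.0, 0.3, -0.0]
gripper_width: 0.0301
grip_force: 0.0
```

```bash
python3 v.py 4; python3 - <<'E'
from h import *
T=cv2.imread('pics/top0.png');S=cv2.imread('pics/scene4.png')
# estimate grip point along axis; overlay at several L
x,y,yaw=.629,.142,np.radians(76.5)
o=[]
for cam,im,u,v in(('top',T,320,165),('scene',S,310,150)):
    k=8;w,h=50,60
    c=cv2.resize(im[v:v+h,u:u+w],None,fx=k,fy=k,interpolation=cv2.INTER_CUBIC)
    for L,col in((.155,(0,255,0)),(.175,(0,0,255)),(.195,(255,255,0))):
        gx,gy=x-L*np.cos(yaw),y-L*np.sin(yaw)
        wire(c,cam,box(gx,gy,yaw,.006,.011,.12,.166,ox=-.009),u,v,k,col)
    o.append(c)
a=cv2.imread('pics/v4.png')[:,:]
cv2.imwrite('pics/w4.png',np.hstack(o+[]))
cv2.imwrite('pics/w5.png',np.vstack([cv2.resize(np.hstack(o),(533,320)),np.pad(cv2.resize(a,(373,280)),((0,0),(0,160),(0,0)))]))
E
```

```text
8.675 [0.74782146 0.11331824 0.22978895] [ 1.00249554  0.34999975 -0.004051  ] 0.030085642742924867 [[-0.972  0.237  0.002]
 [ 0.237  0.972  0.001]
 [-0.002  0.002 -1.   ]]
76.28921025061852
```

View pics/w5.png

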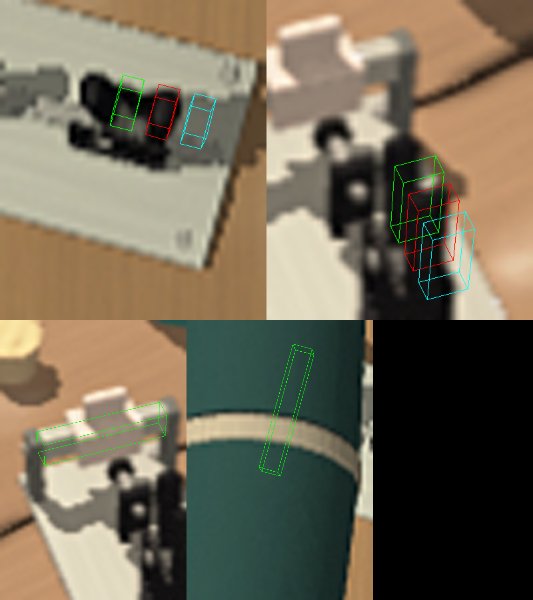

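The guard hangs astride the rail, centred. The levers need a larger, brightened view.

```bash
python3 - <<'E'
from h import *
x,y,yaw=.629,.142,np.radians(76.5)
o=[]
for cam,u,v in(('top',322,168),('scene',314,160)):
    im=cv2.imread(f'pics/{cam}0.png'); k=14;w,h=28,42
    if cam=='top': w,h=28,42
    c=im[v:v+h,u:u+w].astype(float); c=(255*(c/255)**.45).astype(np.uint8)
    c=cv2.resize(c,None,fx=k,fy=k,interpolation=cv2.INTER_CUBIC)
    L=.172; gx,gy=x-L*np.cos(yaw),y-L*np.sin(yaw); print(gx,gy)
    wire(c,cam,box(gx,gy,yaw,.006,.011,.12,.166,ox=-.009),u,v,k,(0,0,255))
    wire(c,cam,box(gx,gy,yaw,.001,.010,.14,.16,ox=.035),u,v,k,(0,255,0))
    o.append(c)
cv2.imwrite('pics/lev.png',np.hstack(o))
E
```

```text
0.5888473974167843 -0.025247626308400356
0.5888473974167843 -0.025247626308400356
```

View pics/lev.png

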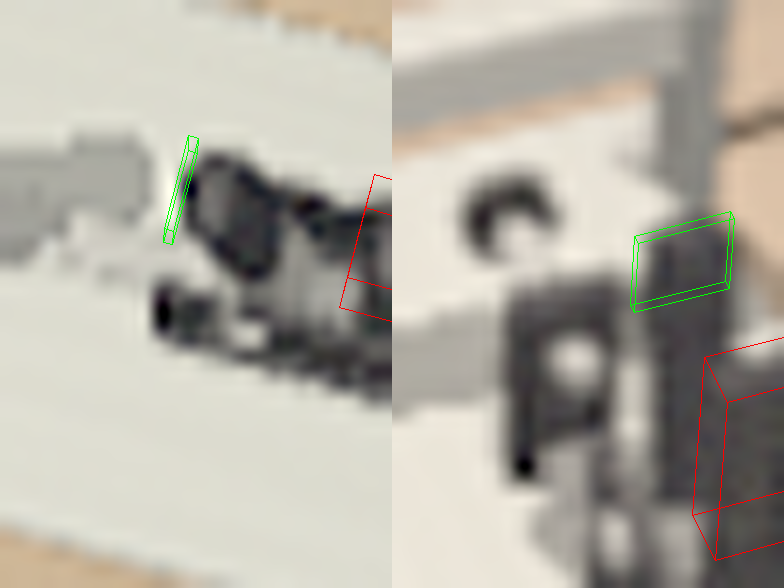

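In the brightened view the trigger's top (about (195,200) left, (687,250) right) fits the model for a grip point about 174 mm behind the rail. Now I measure the pad gap.

```bash
cat > pad.py <<'E'
from h import *
O=np.array([.629,.142]); a=np.radians(76.5); ex=np.array([np.cos(a),np.sin(a)]); ey=np.array([-ex[1],ex[0]])
def cl(cam,u,v,z):
    p=atz(cam,u,v,z)[:2]-O; return np.round(1e3*np.array([p@ex,p@ey]),1)
if __name__=='__main__':
    print('hand est pad: scene back centre',cl('scene',322.0,175,.066),' top',cl('top',306,177,.074))
    print('net', cl('scene',323.8,176,.066),cl('top',306.6,177.3,.07))
    for f in(0,4):
        im=cv2.imread(f'pics/scene{f}.png').max(2)
        # dark pad pixels
        u0,v0,w,h=314,168,18,18
        m=(im[v0:v0+h,u0:u0+w]<75).astype(np.uint8); n,l,st,c=cv2.connectedComponentsWithStats(m)
        for i in range(1,n):
            if st[i,4]>5: print(f,st[i],c[i]+[u0,v0],cl('scene',*(c[i]+[u0,v0]),.066))
    s=np.array([.5884,-.0272,.130])-np.array(observe()['tool_pos']); R=np.array(observe()['eef_rot']); print('to grip',R.T@s)
E
python3 pad.py
```

```text
hand est pad: scene back centre [-41.2  -1.7]  top [-47.   -1.1]
net [-46.9  -5.4] [-48.7  -1.2]
0 [ 5  5  7  5 22] [321.5 174.5] [-38.8  -1. ]
0 [ 8 12 10  6 51] [326.58823529 182.39215686] [-73.9  -4.2]
4 [ 5  4  7  6 21] [321.52380952 174.14285714] [-37.4  -1.5]
4 [ 8 11 10  7 53] [326.69811321 182.1509434 ] [-73.1  -4.9]
to grip [ 0.1233709  -0.17161264  0.09641919]
```

Request:
{"method": "arm_command", "body": {"steps": [[0.084,[0.04,-0.05,0],0],[0.084,[0.08,-0.1,0],0],[0.084,[0.123,-0.14,0],0],[0.084,[0.123,-0.162,0],0],[0.084,[0.123,-0.162,0.01],0],[0.084,[0.123,-0.162,0.05],0],[0.084,[0.123,-0.162,0.08],0],[0.084,[0.123,-0.162,0.096],0]]}}

```text
time_s: 9.78
tool_pos: [0.5882, -0.0143, 0.1301]
eef_rot: [[-0.971, 0.238, -0.002], [0.238, 0.971, -0.0], [0.002, -0.001, -1.0]]
force: [0.2, 0.0, 0.4]
gripper_width: 0.0841
grip_force: 0.0
```

Request:
{"method": "arm_command", "body": {"steps": [[0.07,[0,-0.006,0],0],[0.06,[0,-0.0125,0],0],[0.05,[0,-0.0125,0],0],[0.04,[0,-0.0125,0],0],[0.03,[0,-0.0125,0],0],[0.028,[0,-0.0125,0],0],[0.028,[0,-0.0125,0],0],[0.028,[0,-0.0125,0],0]]}}

```text
time_s: 10.78
tool_pos: [0.5873, -0.0254, 0.1351]
eef_rot: [[-0.971, 0.237, 0.005], [0.237, 0.971, 0.003], [-0.004, 0.004, -1.0]]
force: [-0.5, 12.0, 15.0]
gripper_width: 0.0291
grip_force: 49.3
```

```bash
cat > chk.py <<'E'
from pad import *
import sys
n=sys.argv[1]; s=observe(); print(s['time_s'],s['tool_pos'],s['force'],s['gripper_width'],s['grip_force'])
snap('scene',f'pics/scene{n}.png')
im=cv2.imread(f'pics/scene{n}.png')[135:195,295:345]
cv2.imwrite(f'pics/z{n}.png',cv2.resize((255*(im/255.)**.6).astype(np.uint8),(500,600),interpolation=cv2.INTER_CUBIC))
for t in('pad','jaw'):
    for m in masks_of(t,'scene'): print(t,round(m['p'],2),np.round(m['rect'],1))
E
python3 chk.py 5
```

```text
10.775 [ 0.58727765 -0.02537891  0.1350637 ] [-0.52314894 12.00237107 15.03298846] 0.02905086205120869 49.25448858411983
jaw 0.82 [330.4 195.1  26.9  54.9]
```

View pics/z5.png

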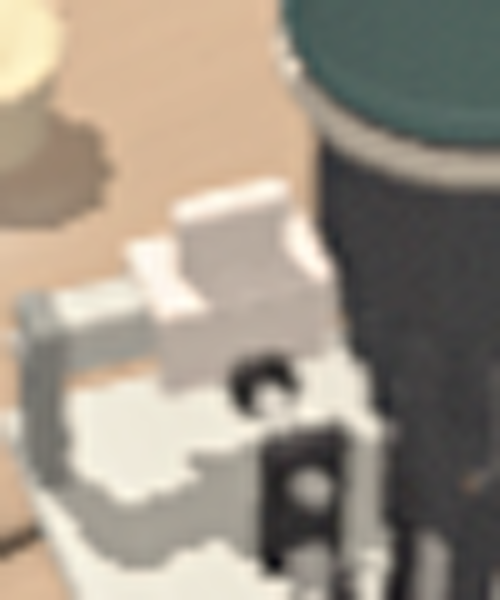

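Squeezed home, with the opening at 29 mm. The pad (crop (265,385)) and jaw plate (300,500) stay visible, so I can track them numerically. I release and squeeze again.

Request:
{"method": "arm_command", "body": {"steps": [[0.05,[0,0,0],0],[0.084,[0,0,0],0],[0.084,[0,0,0],0],[0.084,[0,0,0],0],[0.084,[0,0,0],0]]}}

```text
time_s: 11.55
tool_pos: [0.5852, -0.0276, 0.1324]
eef_rot: [[-0.971, 0.239, 0.0], [0.239, 0.971, -0.0], [-0.0, -0.0, -1.0]]
force: [-0.2, -0.3, 0.6]
gripper_width: 0.084
grip_force: 0.0
```

```bash
cat > trk.py <<'E'
from pad import *
import sys
def feat(n):
    im=cv2.imread(f'pics/scene{n}.png').max(2).astype(float)
    # jaw plate top edge: darkness profile along columns 322..328
    r=[]
    for c in(323,324,325,326,327):
        col=im[172:200,c]; g=np.convolve(col,[1,1],'valid')/2
        th=110; 
        idx=[i for i in range(len(col)-4) if col[i]>=th and col[i+1]<th and (col[i+1:i+4]<th).all()]
        if idx: i=idx[-1] if False else idx[0]; r.append((c,round(172+i+(col[i]-th)/(col[i]-col[i+1]),2)))
    return r
for n in sys.argv[1:]:
    im=cv2.imread(f'pics/scene{n}.png').max(2)
    print(n); print(im[168:196,316:332])
E
python3 chk.py 6; python3 trk.py 4 6; python3 - <<'E'
from pad import *
for d in(-47,-38,-29,-20): print(d,[proj('scene',[*(O+ex*d/1e3+ey*-.001),z]).round(1) for z in(.066,.078)])
E
```

```text
11.55 [ 0.58519338 -0.02764817  0.13235863] [-0.1747337  -0.32161037  0.55517118] 0.08397840610330189 0.0
jaw 0.52 [327.8 196.3  26.3  58.8]
jaw 0.34 [318.8 163.9  21.9  24.5]
4
[[146 147 147 148 148 148 148 148 147 146 145 160 196 217 221 213]
 [148 147 147 147 148 148 148 148 145 143 142 162 202 220 211 196]
 [147 147 147 148 149 150 148 147 147 149 156 181 210 210 190 183]
 [145 145 148 150 149 141 130 136 161 196 214 218 222 201 163 148]
 [147 154 165 146 101  78  67  70 112 188 229 225 223 220 200 161]
 [183 200 192 119  53  32  25  21  58 164 228 226 223 224 224 215]
 [225 229 188  73  22  18  19  12  21 106 191 226 222 222 224 229]
 [228 220 158  41   9  39  75  79  33  64 168 227 225 224 226 230]
 [228 230 179  49  12  76 158 186 128 111 193 229 227 226 230 202]
 [227 231 200 102  34  96 175 206 181 148 147 158 153 157 192 184]
 [229 233 232 182  98  93 153 201 200 155 125 122 113 103 131 127]
 [233 236 211 151 116 115 143 188 186 119  82  74  62  56  92  99]
 [157 158 145 122 121 109  91 103  99  59  43  39  33  34  63  69]
 [118 120 121 122 125 100  47  44  41  38  34  29  
[... 2337 characters left out ...]
6  20  15  18  70 116 107]
 [217 190 131 109  74  19  11  17  28  50  64  50  24  84 127 108]
 [234 231 189 127  86  18   8  38  81 107 109  89  46  86 130 111]
 [228 230 230 222 174  49   4  43  90 115 117  98  63  77 109 106]
 [228 228 230 234 200 106  71  82  92 109 112  92  47  47  91 110]
 [227 226 227 230 229 220 220 197 132 105 116  88  36  49 102 130]
 [228 227 226 227 230 233 237 205 127 144 168 102  32  31  66 105]
 [228 227 226 226 227 208 161 140 112 122 168 158  50  19  47  71]]
-47 [array([322.4, 176.4]), array([322.5, 173.6])]
-38 [array([321.4, 174.3]), array([321.5, 171.6])]
-29 [array([320.4, 172.3]), array([320.5, 169.5])]
-20 [array([319.4, 170.2]), array([319.5, 167.5])]
```

The pad and jaw moved (-1,-2) px, as expected for 9 mm. The pad front started about 26 mm short. Squeezes 2 and 3 follow.

Request:
{"method": "arm_command", "body": {"steps": [[0.06,[0,0.002,0],0],[0.04,[0,0.002,0],0],[0.028,[0,0.002,0],0],[0.028,[0,0.002,0],0],[0.028,[0,0.002,0],0],[0.06,[0,0.002,0],0],[0.084,[0,0.002,0],0],[0.084,[0,0.002,0],0]]}}

```text
time_s: 12.7
tool_pos: [0.5856, -0.0256, 0.1322]
eef_rot: [[-0.971, 0.239, -0.0], [0.239, 0.971, -0.0], [0.0, -0.0, -1.0]]
force: [-0.3, 0.0, -0.5]
gripper_width: 0.0816
grip_force: 0.0
```

Request:
{"method": "arm_command", "body": {"steps": [[0.084,[0,0,0],0],[0.084,[0,0,0],0]]}}

```text
time_s: 12.95
tool_pos: [0.5857, -0.0256, 0.1323]
eef_rot: [[-0.971, 0.239, -0.0], [0.239, 0.971, -0.0], [-0.0, -0.0, -1.0]]
force: [-1.0, -0.3, -0.3]
gripper_width: 0.0839
grip_force: 0.0
```

```bash
python3 chk.py 7; python3 trk.py 7
```

```text
12.95 [ 0.58567068 -0.02556874  0.13231814] [-0.96444991 -0.33416961 -0.33035615] 0.08393386297183819 0.0
jaw 0.52 [326.6 194.   28.   56.4]
jaw 0.32 [318.4 163.6  24.   20.9]
7
[[152 142 119  98  81  80  93 127 152 152 151 164 151  89  51  26]
 [143 107  61  44  28  22  37  90 136 149 148 170 168  95  36  20]
 [127  63  26  20  18  13  13  60 120 151 161 188 173  79  23  20]
 [101  30  14  40  70  69  37  54 140 199 217 217 171  67  18  22]
 [115  30  17  99 173 187 129 116 195 230 231 223 170  66  18  22]
 [165  96  34 111 187 205 172 174 233 234 233 222 170  67  20  24]
 [226 186 107 104 157 198 197 202 241 240 211 169 138  62  21  23]
 [232 230 219 213 205 200 183 143 148 139 111  82  76  44  23  22]
 [228 231 233 211 145 108  96  66  59  50  39  40  49  38  21  22]
 [228 230 234 194  75  39  41  36  31  25  23  28  46  49  25  24]
 [230 234 238 192  56  21  26  26  19  18  16  17  26  38  44  43]
 [235 237 216 138  34  12  16  18  23  28  18  15  45  92 118  95]
 [159 162 150 104  25  10  16  48  89 103  67  20  50 103 131 103]
 [120 124 127 100  27  12  23  76 139 159 115  42  
[... 254 characters left out ...]
  16  12  22  68 115 131 108]
 [125 126 117  82  21  12  15  15  16  22  14  17  67 116 131 107]
 [122 124 115  79  21  13  18  26  49  63  49  23  81 125 133 106]
 [129 126 112  77  20  13  40  81 107 109  89  48  85 128 129 106]
 [218 191 130  89  23   6  44  91 115 115 111  90  93 125 127 103]
 [234 231 190 118  66  35  59  89 105 111 113  98  77 100 129 115]
 [229 230 230 219 185 122 110 106 100 112 109  94  65 103 179 185]
 [227 227 230 233 232 190 173 179 141 153 120  93  43  68 172 197]
 [227 227 226 229 232 199 141 136 117 161 193 155  55  46 109 136]
 [228 227 225 227 231 197 121 115 114 162 211 171  60  25  53  76]
 [228 227 226 227 229 198 131 120 112 126 176 171  63  20  45  61]]
```

Request:
{"method": "arm_command", "body": {"steps": [[0.06,[0,0,0],0],[0.04,[0,0,0],0],[0.028,[0,0,0],0],[0.028,[0,0,0],0],[0.028,[0,0,0],0]]}}

```text
time_s: 13.72
tool_pos: [0.5864, -0.0251, 0.1335]
eef_rot: [[-0.971, 0.239, 0.002], [0.239, 0.971, 0.001], [-0.002, 0.001, -1.0]]
force: [-4.4, 2.4, 15.5]
gripper_width: 0.029
grip_force: 57.5
```

```bash
sed -i 's/im\[168:196,316:332\]/im[160:188,312:328]/' trk.py; python3 chk.py 8; python3 trk.py 8
```

```text
13.725 [ 0.58642401 -0.0250682   0.13350723] [-4.3737086   2.38303089 15.45489887] 0.0290461136742225 57.54239399917424
pad 0.59 [320.6 170.8   7.1  12.7]
jaw 0.51 [326.2 192.2  26.2  56.7]
8
[[188 144 146 148 148 151 152 149 145 148 153 154 179 231 211  70]
 [198 157 147 147 149 155 157 155 154 155 157 155 156 177 176 105]
 [248 229 164 150 154 158 158 158 158 158 159 164 164 162 159 130]
 [253 255 231 164 154 155 161 165 165 159 159 159 152 147 151 129]
 [255 255 250 206 166 159 158 159 151 147 150 152 148 148 151 129]
 [214 200 188 169 150 148 151 155 151 150 152 151 150 151 153 133]
 [151 141 147 151 149 131 106  99  91 108 138 151 152 150 152 139]
 [146 145 150 151 136  90  47  38  30  46  84 128 150 149 150 162]
 [149 149 151 135  88  39  16  15  14  15  56 117 149 146 150 190]
 [150 150 152 125  53  14  20  41  55  39  28 103 149 149 167 207]
 [149 151 151 120  37  10  49  98 142 128  62 132 185 198 217 228]
 [147 147 150 129  65  13  45 136 196 177 168 222 231 228 229 230]
 [146 153 172 179 142  71  62 140 202 200 204 240 240 219 192 209]
 [177 200 224 230 224 197 186 197 195
[... 268 characters left out ...]
  14  16  24  26  18  12  47]
 [229 229 229 233 236 241 196  58   5  14  46  93 110  69  20  46]
 [229 208 156 156 160 164 133  36   9  22  80 169 201 138  50  47]
 [229 201 127 115 121 126 101  27  10  18  55 126 154 113  49  47]
 [231 231 188 124 122 127 102  29  11  16  28  73  94  64  29  63]
 [233 237 203 126 123 128 103  28  13  15  16  32  43  27  19  67]
 [210 163 146 122 124 128 103  30  15  17  16  15  17  13  19  68]
 [145 120 121 123 125 128 104  29  12  18  15  14  18  16  18  67]
 [122 120 122 124 126 127 102  29  12  18  25  39  53  49  20  64]
 [124 124 123 123 126 126 101  27  12  39  82 105 107  90  45  64]
 [125 123 122 121 122 122  97  26   6  45  90 115 116 111  90  93]]
```

After the third squeeze the pad has just reached the guard; jaw and pad still moved nearly equally. Release, then squeeze 4.

Request:
{"method": "arm_command", "body": {"steps": [[0.05,[0,0,0],0],[0.084,[0,0,0],0],[0.084,[0,0,0],0],[0.084,[0,0,0],0],[0.084,[0,0,0],0]]}}

```text
time_s: 14.5
tool_pos: [0.5857, -0.0256, 0.1323]
eef_rot: [[-0.971, 0.239, 0.0], [0.239, 0.971, -0.0], [-0.0, -0.0, -1.0]]
force: [-0.0, 0.6, 0.6]
gripper_width: 0.0841
grip_force: 0.0
```

Request:
{"method": "arm_command", "body": {"steps": [[0.06,[0,0,0],0],[0.04,[0,0,0],0],[0.028,[0,0,0],0],[0.028,[0,0,0],0],[0.028,[0,0,0],0]]}}

```text
time_s: 15.12
tool_pos: [0.5864, -0.0251, 0.1336]
eef_rot: [[-0.971, 0.239, 0.002], [0.239, 0.971, 0.001], [-0.002, 0.002, -1.0]]
force: [-4.9, 1.4, 17.3]
gripper_width: 0.0292
grip_force: 57.3
```

```bash
python3 chk.py 9; python3 trk.py 9
```

```text
15.125 [ 0.58644742 -0.02507703  0.13362059] [-4.90047494  1.38337625 17.29403381] 0.029223296283516987 57.28756461292505
pad 0.39 [321.8 169.6   9.4  13.4]
jaw 0.69 [326.8 189.9  28.3  55.3]
9
[[183 143 145 151 153 150 146 150 157 155 153 154 180 232 211  67]
 [206 152 144 153 156 155 154 155 157 158 156 154 159 183 172  81]
 [250 229 164 153 157 158 158 157 160 164 166 160 156 160 156 119]
 [255 255 230 161 158 165 165 160 158 158 153 147 148 151 154 130]
 [252 239 203 160 156 161 154 147 151 152 151 148 148 149 154 131]
 [191 173 155 146 152 154 142 124 127 138 152 152 150 152 152 135]
 [148 148 147 148 134 102  80  62  62  84 127 152 152 150 151 145]
 [147 150 151 136  88  43  25  20  17  33  91 138 151 147 150 169]
 [150 151 153 122  45  14  16  21  19  13  61 120 148 147 151 189]
 [150 150 143 102  24  13  45  82  86  47  45 117 165 177 174 196]
 [148 149 147 113  29  18  97 172 193 138  97 178 224 224 222 227]
 [147 149 150 132  84  38  73 163 211 175 116 138 136 126 178 232]
 [170 183 188 203 200 138  63  89 121  97  65  66  47  42 111 195]
 [220 226 226 231 237 188  73  39  
[... 270 characters left out ...]
  52 100 152 149  58  39  94]
 [229 228 232 235 214 139  50  12  15  53 139 202 194 119  52  96]
 [208 160 152 158 149 104  39  13  13  40 129 185 169 107  53  98]
 [225 184 127 118 125 104  41  15  14  22  76 120 124  90  54  99]
 [232 232 188 126 124 105  41  16  15  13  29  51  60  43  49 101]
 [233 237 202 129 125 104  33  14  14  14  12  16  17  16  63 110]
 [210 163 146 124 126 102  30  11  17  22  28  36  32  18  64 111]
 [145 121 122 123 127 101  27  11  29  63  93 104  88  47  65 111]
 [122 121 122 126 128 100  27   7  36  83 113 116 113  92  93 122]
 [123 124 123 125 126 106  53  28  47  80 106 112 113 109 114 126]
 [124 124 122 121 122 119 104  99 112 102 100 109 111 111 118 125]]
```

The jaw moved on about 7 mm and the pad about 2 mm, so the spring is in by roughly 5–7 mm. A partial release to about two thirds and a re-squeeze should bring it near half.

Request:
{"method": "arm_command", "body": {"steps": [[0.045,[0,0,0],0],[0.056,[0,0,0],0],[0.056,[0,0,0],0],[0.056,[0,0,0],0],[0.04,[0,0,0],0],[0.028,[0,0,0],0],[0.028,[0,0,0],0],[0.028,[0,0,0],0]]}}

```text
time_s: 16.27
tool_pos: [0.5864, -0.0251, 0.1335]
eef_rot: [[-0.971, 0.239, 0.002], [0.239, 0.971, 0.001], [-0.001, 0.001, -1.0]]
force: [-3.9, 2.7, 16.2]
gripper_width: 0.0294
grip_force: 56.9
```

```bash
python3 chk.py 10; python3 trk.py 10
```

```text
16.275 [ 0.58635845 -0.02506589  0.13350186] [-3.91357138  2.67968413 16.18458349] 0.029394920892523685 56.91625397186726
pad 0.46 [320.4 172.1  11.4  12.9]
jaw 0.79 [324.7 190.8  23.8  52.7]
10
[[183 143 146 150 153 150 146 151 155 155 154 154 180 231 212  67]
 [206 151 144 154 156 155 154 155 157 158 157 155 158 183 173  81]
 [250 230 165 153 156 158 159 158 159 164 165 161 156 160 155 119]
 [255 255 229 160 157 165 165 160 158 158 153 147 148 150 154 132]
 [252 239 202 160 157 160 153 147 152 153 150 148 149 150 154 132]
 [190 173 154 146 152 154 141 125 126 138 152 152 150 151 153 134]
 [147 148 147 148 135 101  79  62  61  83 127 152 152 149 150 135]
 [148 149 151 136  88  42  27  18  18  33  92 138 151 149 151 167]
 [149 151 153 122  45  14  15  22  17  15  62 121 151 150 151 190]
 [151 151 143 102  24  12  46  84  88  51  47 115 162 175 174 197]
 [149 149 147 113  31  20  99 173 192 138  91 131 142 161 199 227]
 [148 148 150 132  84  37  67 129 147 113  61  75  71  89 171 233]
 [169 183 187 202 202 134  46  58  71  59  36  38  31  35 111 195]
 [220 226 225 232 238 183  55  35 
[... 271 characters left out ...]
  77 163 203 154  57  59 108]
 [229 228 231 236 214 138  34   8  13  60 154 213 192 117  67 108]
 [208 160 152 158 150 104  28  11  12  38 128 183 167 106  68 111]
 [225 185 127 119 125  99  28  11  14  22  73 119 122  88  69 111]
 [231 233 190 126 116  86  23  14  17  13  26  49  58  44  67 114]
 [233 237 203 130 114  81  23  12  16  16  17  22  21  18  81 125]
 [210 163 146 125 116  80  23  13  22  45  63  72  61  23  83 127]
 [146 120 123 125 115  79  20  14  51  91 108 109  90  51  86 125]
 [121 120 123 126 125  95  28  15  54  94 114 114 111 107 118 127]
 [124 123 123 125 126 112  75  56  73  90 105 110 112 112 120 125]
 [124 124 122 121 122 120 115 114 114 102  98 109 106 107 115 124]]
```

View pics/z10.png

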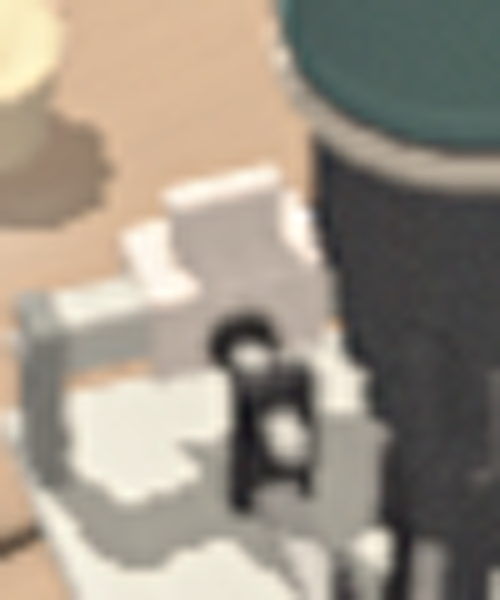

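The pad and guard are still and the guard lies against the rail; the jaw plate (270,430) moved closer by about 2 mm. The spring is in by about 7–10 mm. One more partial squeeze should centre it.

Request:
{"method": "arm_command", "body": {"steps": [[0.045,[0,0,0],0],[0.058,[0,0,0],0],[0.058,[0,0,0],0],[0.058,[0,0,0],0],[0.04,[0,0,0],0],[0.028,[0,0,0],0],[0.028,[0,0,0],0],[0.028,[0,0,0],0]]}}

```text
time_s: 17.42
tool_pos: [0.5864, -0.0251, 0.1336]
eef_rot: [[-0.971, 0.239, 0.002], [0.239, 0.971, 0.001], [-0.002, 0.002, -1.0]]
force: [-3.7, 3.3, 15.3]
gripper_width: 0.0289
grip_force: 56.8
```

```bash
python3 chk.py 11; python3 trk.py 11 | sed -n '1p;7,16p;24,30p'
```

```text
17.425 [ 0.58644813 -0.02508522  0.13358321] [-3.67235935  3.29100098 15.28295436] 0.02894103098883594 56.81783120613545
jaw 0.71 [326.4 192.4  26.5  53.2]
jaw 0.67 [318.1 162.2  18.3  20.4]
11
 [190 174 154 146 152 153 143 126 127 138 152 152 150 151 153 135]
 [147 147 147 149 134 102  79  61  60  84 128 152 151 151 151 145]
 [148 149 152 136  88  42  27  21  18  34  92 139 151 150 149 169]
 [150 151 152 123  45  14  15  18  21  17  63 124 154 149 154 190]
 [150 150 142 102  26  13  47  85  89  47  45 111 145 154 172 196]
 [150 149 148 114  30  20  99 173 180 112  39  62  78 111 182 226]
 [147 148 150 133  82  30  61 106 107  70  34  33  32  63 167 235]
 [170 183 187 203 187  98  37  44  45  40  36  28  20  36 134 211]
 [221 226 227 233 220 142  42  29  28  26  22  20  11  30 123 204]
 [227 228 228 231 220 148  40  15  18  17  21  19   8  28 124 206]
 [233 238 204 131 107  60  17  13  17  26  35  43  33  30  89 127]
 [210 163 147 124 107  58  16  16  45  83 105 107  81  35  87 126]
 [145 121 122 124 108  60  13  15  65 105 115 115  94  63  95 125]
 [122 120 123 126 123  94  41  29  68 103 111 113 109 110 120 125]
 [125 123 123 125 126 121 104 101 111 105 103 108 109 110 118 124]
 [125 125 121 121 121 121 120 122 123 105  96 107 109 116 118 122]]
```

```bash
python3 -c "
from plant import workorder; print(workorder.hand_in())"
```

```text
the job is handed in; nothing more can be done
None
```

I handed the job in at about 17.5 s: the guard hangs astride the rail, and the camera images put the spring pad at roughly 10–12 mm of its 24 mm travel. The trigger is still held squeezed home. The hand-in gave no verdict.

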